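Tug-test the clip stands and pull out the worn one

TASK

One of the three clip stands has a worn spring and no longer grips its rig winder card: find it by tugging gently straight up on the cards, easing off before a clip that holds is lifted off the bench by its card. Draw the card right out of the worn clip and lay it in the wooden winder box, then set that stand gently down, upright, in the black repair tray. Leave the two sound stands standing in place with their cards seated, and the other things where they are.

Things in the scene. Friction and masses are not known exactly. Their poses are not given: they have to be found in the camera images.
- stand_a_mid (a point): Clip stand a, one of three identical ones: round steel foot, 70 mm across, 30 mm high, with an upright spring clip on it, mouth upward, 78 mm high in all. This point is on the foot's axis, 39 mm above the underside; z up, x across the jaws, y along them. Loose on the bench, 0.83 to 0.97 kg: an upward pull of 8 to 9.5 N lifts it.
- card_a_mid (a point): Rig winder card a, upright in clip a: stiff white plastic, 18 g, 74 mm high, blade 4 mm thick, 44 mm wide (62 mm over the line horns at its sides). Pull grip on top: 9 mm thick, 44 mm wide, 44 to 74 mm above the lower edge. This point is the card's centre, 37 mm above its lower edge; x through its thickness, y its width, z up.
- stand_b_mid (a point): Clip stand b, same build, point and axes as a. The fixed jaw is a steel post on the foot: 12 mm thick (x -9 to +3 mm), 30 mm wide (y -15 to +15 mm), top 78 mm above the underside. Hold a stand by the post's two sides, fingers closing along y, grasp centre near x = -3 mm about 62 mm above the underside.
- card_b_mid (a point): Rig winder card b in clip b, as card a. Every card starts with its lower edge 48 mm above the bench on the clip's throat and its plane at x = +5 mm in its stand's frame, axes parallel to the stand's; the jaws hold its lowest 30 mm, so it is free once drawn up 30 mm.
- stand_c_mid (a point): Clip stand c, same build, point and axes as a. The sprung moving jaw (24 mm wide) is hinged on the +x side by a pin 50 mm up at x = +17 mm, 34 mm long in y; its lip presses the card onto the post 64 to 76 mm above the underside; its thumb lever reaches to x = +45 mm, about 58 mm up.
- card_c_mid (a point): Rig winder card c in clip c, as card a. Two of the clips are sound and hold their cards against a straight pull of more than 12 N (the stand lifts first); the third, which may be any of them and looks the same, lets its card slide at 1 to 2.5 N if it is pulled straight and not pressed sideways.
- winder_box: Low open box of pale wood for loose winder cards, fixed. 180 mm (its x) by 140 mm (its y) outside, 45 mm high, walls and floor 6 mm. Origin: centre of its underside on the bench. A spare winder, 4 mm thick, lies flat in it, off centre, and may be lain upon.
- repair_tray: Low black plastic tray for clips to be repaired, fixed. 190 mm (its x) by 150 mm (its y) outside, 45 mm high, walls and floor 4 mm, a small lip outside the rim. Origin: centre of its underside on the bench.
- sinker: Bystander: lead sinker, 28 mm across, 30 mm high, stands among the clip stands; origin at the centre of its underside.
- float: Bystander: orange fishing float standing on its foot, 30 mm across, 55 mm high; origin at the centre of its underside.
- hook_tin: Bystander: flat metal hook tin, 62 by 42 mm, 18 mm high; origin at the centre of its underside.
- lure: Bystander: wooden lure body lying on the bench, 85 mm long, 17 mm high, origin under its middle.
- bait_jar: Bystander: low bait jar with a yellow cap, 68 mm across, 42 mm high; origin at the centre of its underside.
- varnish: Bystander: small varnish bottle, 34 mm across, 65 mm high; origin at the centre of its underside.
- line_spool: Bystander: empty black line spool lying flat, 60 mm across, 25 mm high; origin at the centre of its underside.
- driver: Bystander: screwdriver lying on the bench beyond the stands, about 150 mm long; origin at the centre of its underside.
There are look-alikes about, which are no part of the job. What is shaped like the part that bears stand_b_mid but red or turquoise is not meant.

How it is judged:
By the outcome, as a careful person would: the job done as asked, in the order asked, and still so for the second after the job is handed in, with the robot touching nothing.
It also fails if it takes over 72 s, if anything falls off the work surface, if the arm or the gripper's body presses on something with over 40 N, if the wrist force passes 120 N, or if a joint passes its speed limit or range.

ROBOT

A 6-joint arm with a two-finger parallel gripper is mounted at the origin on the work surface. World frame = base frame: x ahead of the robot, y to its left, z up, the work surface at z = 0. Lengths are in m, angles in rad, forces in N, time in s.
With the tool pointing down it reaches from about 0.25 to 0.775 m from the base axis. Payload 4 kg.
Tool frame: the origin (TCP) lies at the very end of the fingers, on their centre line; the grasp point (between the pads) lies 19 mm behind it (grip_depth is the distance from the TCP to the grasp point, in m); z points along the fingers, y is the direction in which the jaws open and shut (so a half turn about z gives the same grasp; the last joint's range is limited). The gripper opens to 94 mm and grips with 3 to 60 N. Pads are 16 mm wide; open, the fingers measure 119 mm over their backs; the gripper's body (75 mm by 177 mm) begins 78 mm behind the grasp point.
Start: joints at [1.022, 0.087, 1.371, -0, 1.684, -0.103], TCP at [0.237, 0.496, 0.177] pointing down, gripper open.
Joint ranges: [-3.1, 3.1], [-0.76, 2.03], [0.27, 2.55], [-1.08, 4.22], [0.17, 2.65], [-2.57, 2.57]. Speed limits (rad/s): [2.79, 2.79, 3.14, 3.14, 3.14, 3.14].

INTERFACE

Orientations are given as [roll, pitch, yaw] about the fixed x, y, z axes, in that order (R = Rz(yaw) Ry(pitch) Rx(roll)).
In Python, from workcell import * gives the robot as it stands.
- The arm moves only by the tool arm_command, never from a script. Its argument "motion" is a list of rows, each an object of numbers: "gripper": the gripper command: -1 is fully open, 1 is shut, values between are in proportion; "x", "y", "z": the shift along the world's x, y, z in m; "yaw": the turn about the world's z in rad. A call has 1 to 12 rows; each row is the pose to reach, as a shift and turn from the pose commanded when the call began; what a row does not reach only later rows make up. A row lasts 1/12 s, in which the tool goes at most 41.7 mm and 7.16 degrees, less where a joint would pass 70% of its speed; a pose out of reach is approached as far as the arm can. A call with a gripper value outside its range is refused whole. The fingers move at their own pace and stop on an object; the grip force is fixed at half the most. Time passes only in rows, so rows that repeat a pose let the fingers close. It gives the time, the measured TCP pose, the force and the opening at its end, in the units of the state.
- get_obs(): the state, without advancing time (a new reading comes with each control period).
- capture(name): name is "side" or "top"; returns a dict with "pixels" (480x640x3 uint8, blue, green, red), "K" (3x3 intrinsics, pixels), "R" (3x3) and "t" (3): a world point X has camera coordinates R X + t. Camera axes: x right, y down, z forward; pixel columns grow to the right and rows downward; lengths in m; the calibration is good to about 2 mm. A picture is of the moment at which its call begins. There is no depth.
- hand_in(): hands the job in, once; it reports no verdict.
The state is a dict: "t": time; "joints": joint angles; "joint_velocities": joint speeds; "effort": joint torques, N m; "eef_pos": TCP position; "orientation": TCP orientation; "force": force on the tool from outside, world axes, zero at the start; "torque": the same for the moment, N m; "opening": finger opening in m.
Only numpy, scipy, OpenCV 4.12 (cv2) and the standard library are available. Lean on these libraries where they do the work, as an engineer would, in place of code of your own. Each camera call takes 0.05 s, during which the arm holds its last target. There are 200 camera calls.

## Working session

There is one attempt and no reset: what is moved stays moved. The work goes in short steps, Python scripts to look and compute and a tool call to move; the robot and the scene stay as the last step left them, time stands still between calls to the robot, and variables do not carry over. Pictures are saved under pics/ and viewed, about 8 in all and at most 12, crops included, and the job is handed in when it is done.

Besides the shell and the picture viewer there is one more tool, called after "Request:" as name(argument=value, ...), one argument or row to a line, values as JSON. arm_command: Moves the arm, as the interface text tells. Its arguments: {"type":"object","properties":{"motion":{"type":"array"}},"required":["motion"]}

```bash
mkdir -p pics; cat > h.py <<'E'
from workcell import *
import numpy as np, cv2
def snap(n,f):
    c=capture(n); cv2.imwrite(f'pics/{f}.png',c['pixels']); np.savez(f'pics/{f}.npz',**c); return c
def ray(c,u,v,z):
    K,R,t=[np.array(c[k],float) for k in('K','R','t')]
    d=R.T@np.linalg.inv(K)@[u,v,1]; o=-R.T@t
    return o+d*(z-o[2])/d[2]
def proj(c,X):
    K,R,t=[np.array(c[k],float) for k in('K','R','t')]
    p=K@(R@np.array(X,float)+t); return p[:2]/p[2]
E
python3 - <<'E'
from h import *
for n in('top','side'):
    c=snap(n,n+'0'); print(n,-np.array(c['R']).T@np.array(c['t']),c['K'][0][0])
print(get_obs())
E
```

```text
top [0.22859194 0.00191689 1.30898124] 612.0835753178047
side [ 0.21446047 -0.6607375   0.89639428] 573.9691634286692
{'t': 0.1, 'joints': array([ 1.02189937e+00,  8.78798958e-02,  1.37204776e+00, -3.42394179e-05,
        1.68359542e+00, -1.03108285e-01]), 'joint_velocities': array([ 9.10761801e-05, -4.06210094e-04, -4.11194165e-03,  1.93028521e-03,
        5.05846942e-04,  2.52986878e-04]), 'effort': array([ 2.46755502e-03, -3.41252446e+01, -3.03301227e+01,  7.20047601e-02,
        3.04574613e-02, -8.37542029e-05]), 'eef_pos': array([0.23688557, 0.4957854 , 0.17625001]), 'orientation': array([-3.13966899e+00, -1.64840649e-04,  2.69580000e+00]), 'force': array([-0.43824038, -0.12751408,  0.20390022]), 'torque': array([-0.00114801, -0.005931  , -0.00513324]), 'opening': 0.09398128824016914}
```

View pics/top0.png

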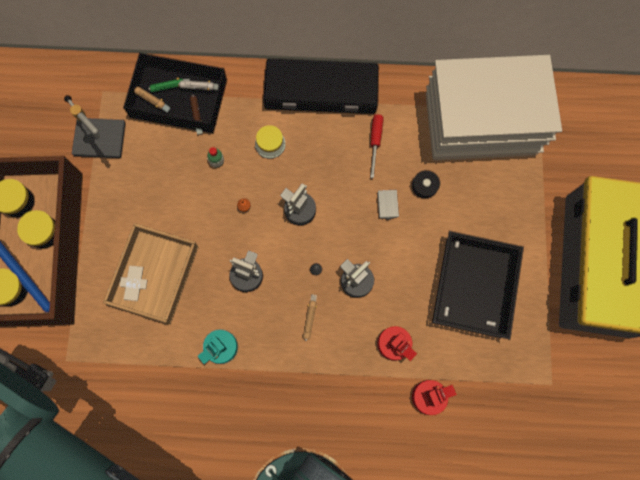

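View pics/side0.png

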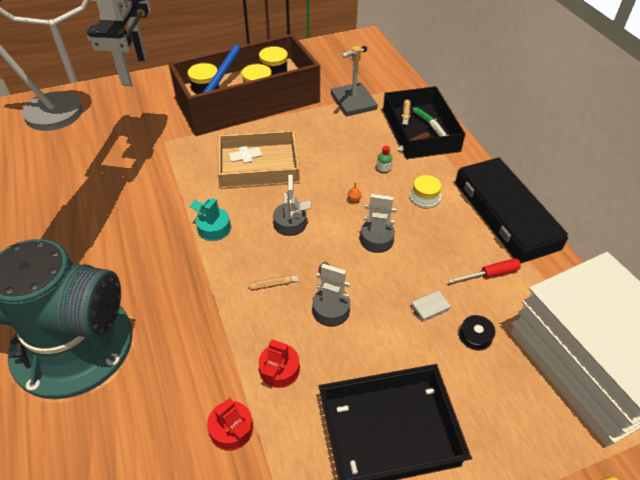

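Scene: three steel stands in the top view at (299,205), (246,272) and (356,280). Look-alikes to leave are turquoise (218,347) and red (396,344) and (431,398). The repair tray is the empty black one at (478,285), not the tool tray (175,95) or the case (320,85). The winder box is the pale one at (151,275), not the brown crate. Next is a close crop.

```bash
python3 - <<'E'
import cv2,numpy as np
t=cv2.imread('pics/top0.png');s=cv2.imread('pics/side0.png')
f=lambda im,x,y,w,h:cv2.resize(im[y:y+h,x:x+w],(400,300),interpolation=cv2.INTER_CUBIC)
# 80x60 crops scale 5
g=np.vstack([np.hstack([f(t,260,175,80,60),f(t,205,240,80,60)]),np.hstack([f(t,315,245,80,60),f(s,290,250,80,60*1)])])
cv2.imwrite('pics/crop1.png',g)
g=np.vstack([np.hstack([f(s,340,190,80,60),f(s,255,175,80,60)]),np.hstack([f(t,420,220,120,130)[:, :],f(t,90,215,120,120)])])
E
```

```text
(no output)
```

View pics/crop1.png

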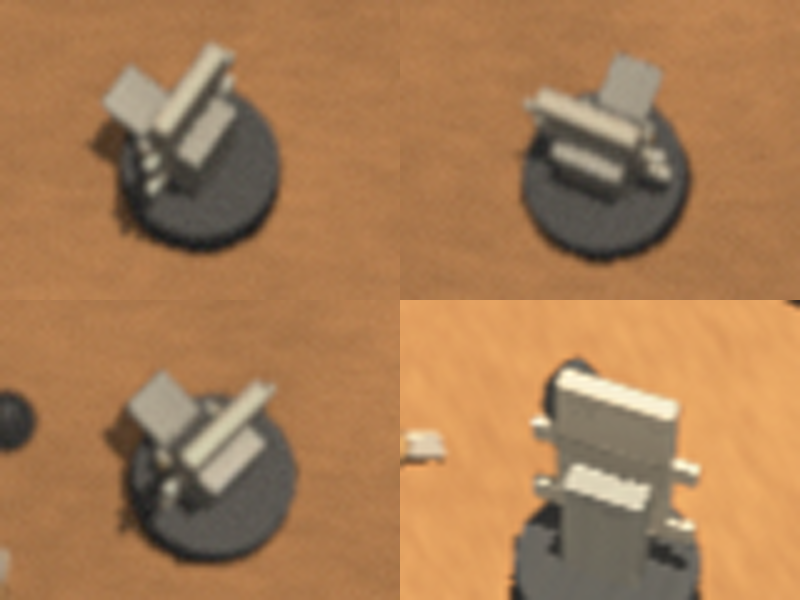

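```bash
cat > fit.py <<'E'
from h import *
from scipy.optimize import least_squares
T=dict(np.load('pics/top0.npz'));S=dict(np.load('pics/side0.npz'))
# model points: card top end-centres, post top centre, foot top centre, lever end
def P(p,m):
    x,y,a=p;c,s=np.cos(a),np.sin(a);return np.array([x+c*m[0]-s*m[1],y+s*m[0]+c*m[1],m[2]])
M=[(.005,.022,.122),(.005,-.022,.122),(-.003,0,.078),(0,0,.03)]
o={'P':(260,175),'Q':(205,240),'S':(315,245)}
D={'P':[(165,130),(222,49),(208,132),(200,165)],'Q':[(137,99),(238,139),(188,168),(206,172)],'S':[(194,162),(265,86),(230,162),(212,175)]}
lev={'P':(132,95),'Q':(230,85),'S':(162,105)}
res={}
for k in D:
    px=np.array(D[k])/5+o[k]; L=np.array(lev[k])/5+o[k]
    c=ray(T,*px[3],.03); l=ray(T,*L,.058)
    f=lambda p,q:np.concatenate([proj(T,P(p,m))-u for m,u in zip(M,q)]+[proj(T,P(p,(.038,0,.06)))-L])
    best=min((least_squares(f,[c[0],c[1],np.arctan2(*(l-c)[1::-1])],args=(q,),x_scale=[.01,.01,.1]) for q in(px,px[[1,0,2,3]])),key=lambda r:r.cost)
    res[k]=best.x; print(k,best.x.round(4),best.fun.round(1))
    for m in M: pass
np.savez('fit.npz',**res)
img=[]
for n,C in(('top0',T),('side0',S)):
    im=cv2.imread(f'pics/{n}.png');im=cv2.resize(im,None,fx=5,fy=5,interpolation=cv2.INTER_CUBIC)
    for p in res.values():
        def poly(pts,col): cv2.polylines(im,[np.array([(proj(C,P(p,m))*5+2) for m in pts]).astype(int)],True,col,1)
        poly([(.035*np.cos(t),.035*np.sin(t),.03) for t in np.linspace(0,6.28,40)],(0,255,0))
        poly([(.0005,.022,.122),(.0005,-.022,.122),(.0095,-.022,.122),(.0095,.022,.122)],(0,0,255))
        poly([(-.009,.015,.078),(-.009,-.015,.078),(.003,-.015,.078),(.003,.015,.078)],(255,0,0))
    for p in res.values():
        u,v=(proj(C,P(p,(0,0,.07)))*5).astype(int); img.append(cv2.resize(im[v-200:v+200,u-177:u+177],(266,300)))
cv2.imwrite('pics/ov.png',np.vstack([np.hstack(img[:3]),np.hstack(img[3:])]))
# trays
for n,q in(('box',[(135,227),(196,241),(168,323),(107,305)]),('tray',[(449,233),(523,247),(510,339),(431,323)])):
    w=np.array([ray(T,*a,.045) for a in q]); print(n,w.mean(0).round(3),w[:,:2].round(3).tolist())
E
python3 fit.py
```

```text
P [0.6114 0.0315 1.0197] [-0.7  0.7  0.1 -0.2  0.2  0.2  0.8 -0.5 -0.4 -0.2]
Q [ 0.4562  0.1408 -0.3276] [-0.3  0.7 -0.   0.7  0.4 -1.3 -0.4  0.8  0.5 -1.1]
S [ 0.457  -0.0985  0.8463] [-0.9  0.8  0.2  0.3  0.6 -0.3  1.1  0.1 -1.  -1. ]
box [0.448 0.337 0.045] [[0.547, 0.383], [0.522, 0.25], [0.346, 0.292], [0.377, 0.422]]
tray [ 0.457 -0.347  0.045] [[0.565, -0.287], [0.542, -0.444], [0.347, -0.41], [0.372, -0.249]]
```

View pics/ov.png

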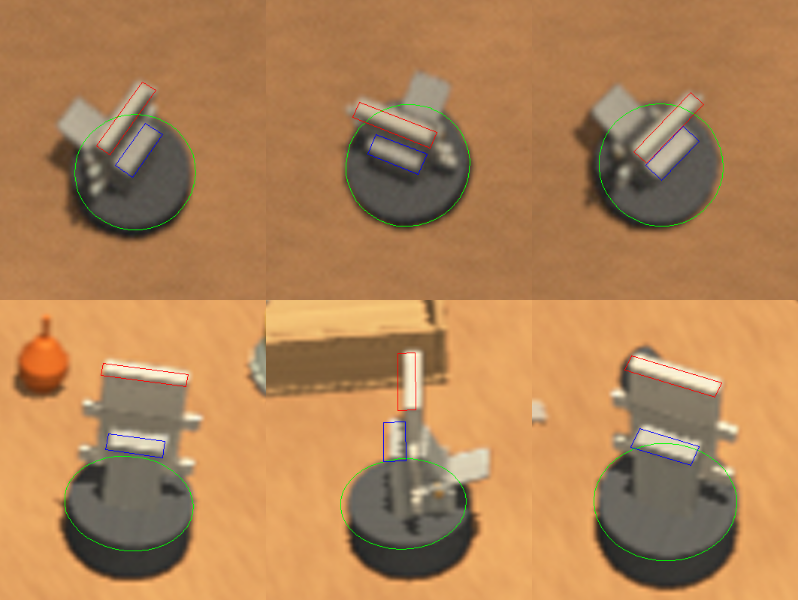

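The overlay agrees within about 2 mm. Q sits about 3 mm toward +x in the side view, so I split the difference. Probe Q first, gripping across the card's thickness.

Request:
arm_command(
  motion=[
    {"x": 0.113, "y": -0.178, "z": 0, "yaw": -0.726, "gripper": -1},
    {"x": 0.226, "y": -0.357, "z": 0, "yaw": -1.453, "gripper": -1},
    {"x": 0.226, "y": -0.357, "z": 0, "yaw": -1.453, "gripper": -1},
    {"x": 0.226, "y": -0.357, "z": 0, "yaw": -1.453, "gripper": -1},
    {"x": 0.226, "y": -0.357, "z": 0, "yaw": -1.453, "gripper": -1},
    {"x": 0.226, "y": -0.357, "z": 0, "yaw": -1.453, "gripper": -1},
    {"x": 0.226, "y": -0.357, "z": 0, "yaw": -1.453, "gripper": -1},
    {"x": 0.226, "y": -0.357, "z": 0, "yaw": -1.453, "gripper": -1},
    {"x": 0.226, "y": -0.357, "z": 0, "yaw": -1.453, "gripper": -1},
    {"x": 0.226, "y": -0.357, "z": 0, "yaw": -1.453, "gripper": -1},
    {"x": 0.226, "y": -0.357, "z": 0, "yaw": -1.453, "gripper": -1},
    {"x": 0.226, "y": -0.357, "z": 0, "yaw": -1.453, "gripper": -1},
  ],
)

```text
t: 1.1
eef_pos: [0.4641, 0.1363, 0.1764]
orientation: [-3.141, 0.001, 1.232]
force: [-0.3, -0.0, -0.7]
opening: 0.0941
```

Request:
arm_command(
  motion=[
    {"z": 0, "gripper": 0.2},
    {"z": -0.03, "gripper": 0.2},
    {"z": -0.06, "gripper": 0.2},
    {"z": -0.075, "gripper": 0.2},
    {"z": -0.085, "gripper": 0.2},
    {"z": -0.085, "gripper": 0.2},
    {"z": -0.085, "gripper": 0.2},
    {"z": -0.085, "gripper": 0.2},
  ],
)

```text
$.motion[0]: bad value
```

```bash
python3 - <<'E'
from h import *
c=snap('side','s1');t=snap('top','t1')
print(get_obs()['eef_pos'],get_obs()['orientation'],get_obs()['force'])
f=lambda im,x,y:cv2.resize(im[y:y+90,x:x+75],(400,480),interpolation=cv2.INTER_CUBIC)
cv2.imwrite('pics/c2.png',np.hstack([f(c['pixels'],255,150),f(t['pixels'],205,225)]))
E
```

```text
[0.46317753 0.13831091 0.17660344] [-3.14035683e+00  6.03272611e-04  1.24103312e+00] [ 0.06835325 -0.20985171 -0.4708643 ]
```

View pics/c2.png

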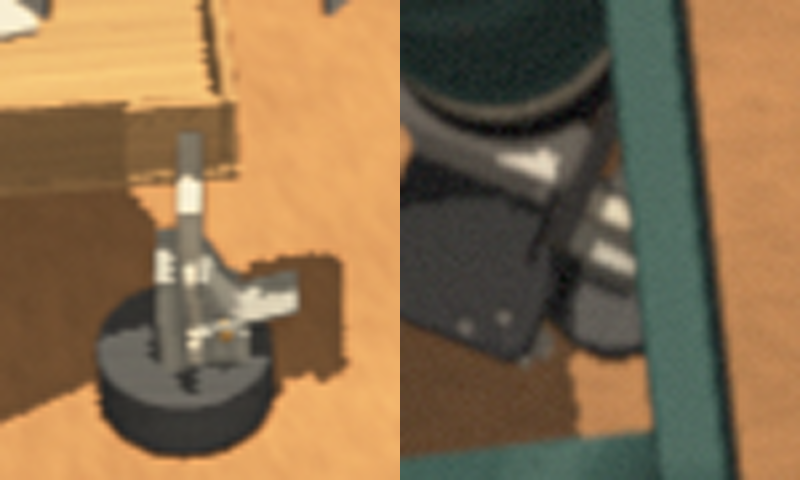

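The picture shows the card edge-on in the side view, with its top at about (290.6,175). The move was refused because every row needs all the keys, so I'm resending it in full.

Request:
arm_command(
  motion=[
    {"x": 0, "y": 0, "yaw": 0, "z": 0, "gripper": 0.2},
    {"x": 0, "y": 0, "yaw": 0, "z": -0.03, "gripper": 0.2},
    {"x": 0, "y": 0, "yaw": 0, "z": -0.06, "gripper": 0.2},
    {"x": 0, "y": 0, "yaw": 0, "z": -0.075, "gripper": 0.2},
    {"x": 0, "y": 0, "yaw": 0, "z": -0.085, "gripper": 0.2},
    {"x": 0, "y": 0, "yaw": 0, "z": -0.085, "gripper": 0.2},
    {"x": 0, "y": 0, "yaw": 0, "z": -0.085, "gripper": 0.2},
    {"x": 0, "y": 0, "yaw": 0, "z": -0.085, "gripper": 0.2},
  ],
)

```text
t: 1.87
eef_pos: [0.4642, 0.1398, 0.0939]
orientation: [3.139, -0.001, 1.244]
force: [-0.5, 0.7, -0.1]
opening: 0.0439
```

```bash
python3 - <<'E'
from h import *
c=snap('side','s2')
print(get_obs()['eef_pos'],get_obs()['orientation'],get_obs()['force'],get_obs()['opening'])
cv2.imwrite('pics/c3.png',cv2.resize(c['pixels'][130:230,245:345],(600,600),interpolation=cv2.INTER_CUBIC))
E
```

```text
[0.46435195 0.13970378 0.09414738] [ 3.13853853e+00 -1.63188352e-03  1.24361365e+00] [-0.0400552   0.2238178   0.49580605] 0.04004099183807985
```

View pics/c3.png

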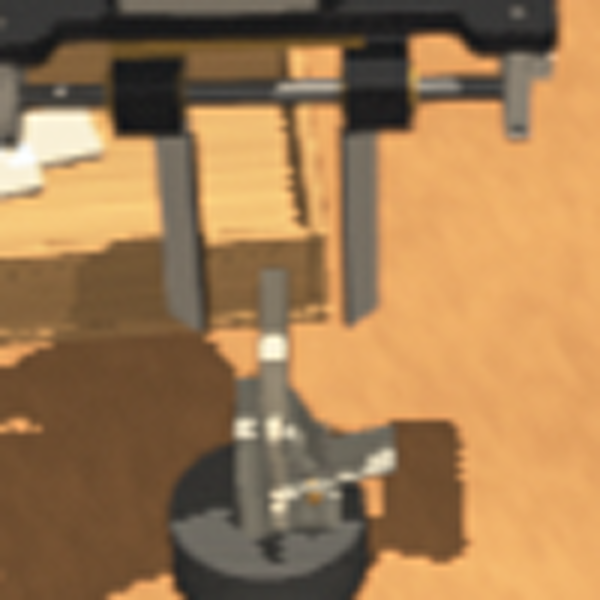

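Fingers straddle the card: inner faces at columns 205 and 345, card at 273, so it's centred. Go 5 mm lower and close.

Request:
arm_command(
  motion=[
    {"x": 0, "y": 0, "yaw": 0, "z": -0.005, "gripper": 0.2},
    {"x": 0, "y": 0, "yaw": 0, "z": -0.005, "gripper": 0.2},
    {"x": 0, "y": 0, "yaw": 0, "z": -0.005, "gripper": 1},
    {"x": 0, "y": 0, "yaw": 0, "z": -0.005, "gripper": 1},
    {"x": 0, "y": 0, "yaw": 0, "z": -0.005, "gripper": 1},
    {"x": 0, "y": 0, "yaw": 0, "z": -0.005, "gripper": 1},
    {"x": 0, "y": 0, "yaw": 0, "z": -0.005, "gripper": 1},
    {"x": 0, "y": 0, "yaw": 0, "z": -0.005, "gripper": 1},
    {"x": 0, "y": 0, "yaw": 0, "z": -0.005, "gripper": 1},
    {"x": 0, "y": 0, "yaw": 0, "z": -0.005, "gripper": 1},
  ],
)

```text
t: 2.75
eef_pos: [0.4632, 0.1393, 0.0874]
orientation: [3.141, -0.0, 1.243]
force: [0.1, 0.9, 1.1]
opening: 0.0084
```

```bash
python3 -c "
from workcell import *
for i in range(1): o=get_obs();print(o['eef_pos'],o['orientation'],o['force'],o['torque'],o['opening'])"
```

```text
[0.46320277 0.13927121 0.08739121] [ 3.14142035e+00 -3.30830910e-05  1.24272339e+00] [0.10456004 0.93540256 1.09854787] [-0.02257437  0.13714855 -0.08585841] 0.008401558607439798
```

Request:
arm_command(
  motion=[
    {"x": 0, "y": 0, "yaw": 0, "z": 0.0005, "gripper": 1},
    {"x": 0, "y": 0, "yaw": 0, "z": 0.001, "gripper": 1},
    {"x": 0, "y": 0, "yaw": 0, "z": 0.001, "gripper": 1},
    {"x": 0, "y": 0, "yaw": 0, "z": 0.001, "gripper": 1},
  ],
)

```text
t: 3.08
eef_pos: [0.4628, 0.1393, 0.0875]
orientation: [-3.141, 0.0, 1.243]
force: [0.7, 1.7, -4.4]
opening: 0.0088
```

Request:
arm_command(
  motion=[
    {"x": 0, "y": -0.0003, "yaw": 0, "z": 0.0002, "gripper": 1},
    {"x": 0, "y": -0.0003, "yaw": 0, "z": 0.0002, "gripper": 1},
    {"x": 0, "y": -0.0003, "yaw": 0, "z": 0.0002, "gripper": 1},
    {"x": 0, "y": -0.0003, "yaw": 0, "z": 0.0002, "gripper": 1},
  ],
)

```text
t: 3.42
eef_pos: [0.4623, 0.1388, 0.0876]
orientation: [-3.14, 0.001, 1.243]
force: [-0.2, 0.2, -8.7]
opening: 0.0082
```

It holds well past 2.5 N, so Q is sound. Ease off, release and lift.

Request:
arm_command(
  motion=[
    {"x": 0, "y": 0, "yaw": 0, "z": -0.0013, "gripper": 1},
    {"x": 0, "y": 0, "yaw": 0, "z": -0.0013, "gripper": 1},
    {"x": 0, "y": 0, "yaw": 0, "z": -0.0013, "gripper": 0.2},
    {"x": 0, "y": 0, "yaw": 0, "z": -0.0013, "gripper": 0.2},
    {"x": 0, "y": 0, "yaw": 0, "z": -0.0013, "gripper": 0.2},
    {"x": 0, "y": 0, "yaw": 0, "z": -0.0013, "gripper": 0.2},
    {"x": 0, "y": 0, "yaw": 0, "z": 0.03, "gripper": 0.2},
    {"x": 0, "y": 0, "yaw": 0, "z": 0.07, "gripper": 0.2},
    {"x": 0, "y": 0, "yaw": 0, "z": 0.07, "gripper": 0.2},
    {"x": 0, "y": 0, "yaw": 0, "z": 0.07, "gripper": 0.2},
  ],
)

```text
t: 4.25
eef_pos: [0.4655, 0.1394, 0.1623]
orientation: [3.134, -0.004, 1.243]
force: [1.0, -0.7, -0.2]
opening: 0.0374
```

```bash
python3 - <<'E'
from h import *
o=get_obs();print(o['t'],o['eef_pos'],o['orientation'],o['force'])
r=np.load('fit.npz')
c=snap('side','s3')
for k in r:
    x,y,a=r[k]; print(k,x+.005*np.cos(a),y+.005*np.sin(a),'yaw',a+np.pi/2)
E
```

```text
4.25 [0.46551478 0.1393933  0.16226989] [ 3.13448681 -0.00381054  1.24286835] [ 1.02327358 -0.67789599 -0.21579088]
P 0.6140280533350018 0.03579974313081003 yaw 2.590469562070277
Q 0.4609508658894697 0.13914986892139142 yaw 1.2432441044274403
S 0.46036146052158555 -0.09473106144611028 yaw 2.4171289377058023
```

Request:
arm_command(
  motion=[
    {"x": -0.0015, "y": -0.04, "yaw": 0.12, "z": 0.005, "gripper": 0.2},
    {"x": -0.0015, "y": -0.08, "yaw": 0.24, "z": 0.005, "gripper": 0.2},
    {"x": -0.0015, "y": -0.12, "yaw": 0.36, "z": 0.005, "gripper": 0.2},
    {"x": -0.0015, "y": -0.15, "yaw": 0.48, "z": 0.005, "gripper": 0.2},
    {"x": -0.0015, "y": -0.18, "yaw": 0.6, "z": 0.005, "gripper": 0.2},
    {"x": -0.0015, "y": -0.21, "yaw": 0.72, "z": 0.005, "gripper": 0.2},
    {"x": -0.0015, "y": -0.2334, "yaw": 0.84, "z": 0.005, "gripper": 0.2},
    {"x": -0.0015, "y": -0.2334, "yaw": 0.96, "z": 0.005, "gripper": 0.2},
    {"x": -0.0015, "y": -0.2334, "yaw": 1.08, "z": 0.005, "gripper": 0.2},
    {"x": -0.0015, "y": -0.2334, "yaw": 1.174, "z": 0.005, "gripper": 0.2},
    {"x": -0.0015, "y": -0.2334, "yaw": 1.174, "z": 0.005, "gripper": 0.2},
    {"x": -0.0015, "y": -0.2334, "yaw": 1.174, "z": 0.005, "gripper": 0.2},
  ],
)

```text
t: 5.3
eef_pos: [0.4609, -0.0942, 0.162]
orientation: [-3.141, -0.002, 2.414]
force: [0.0, -0.2, 0.0]
opening: 0.0375
```

Request:
arm_command(
  motion=[
    {"x": 0, "y": 0, "yaw": 0, "z": -0.02, "gripper": 0.2},
    {"x": 0, "y": 0, "yaw": 0, "z": -0.045, "gripper": 0.2},
    {"x": 0, "y": 0, "yaw": 0, "z": -0.06, "gripper": 0.2},
    {"x": 0, "y": 0, "yaw": 0, "z": -0.073, "gripper": 0.2},
    {"x": 0, "y": 0, "yaw": 0, "z": -0.073, "gripper": 0.2},
    {"x": 0, "y": 0, "yaw": 0, "z": -0.073, "gripper": 0.2},
    {"x": 0, "y": 0, "yaw": 0, "z": -0.073, "gripper": 0.2},
  ],
)

```text
t: 5.88
eef_pos: [0.4621, -0.0944, 0.0912]
orientation: [3.141, 0.001, 2.416]
force: [0.1, 0.4, 0.2]
opening: 0.0375
```

```bash
python3 - <<'E'
from h import *
c=snap('side','s4')
print(get_obs()['eef_pos'],get_obs()['orientation'],get_obs()['force'],get_obs()['opening'])
a=cv2.resize(c['pixels'][220:330,285:395],(500,500),interpolation=cv2.INTER_CUBIC)
b=cv2.resize(c['pixels'][150:260,260:330],(300,500),interpolation=cv2.INTER_CUBIC)
cv2.imwrite('pics/c4.png',np.hstack([a,b]))
E
```

```text
[ 0.46240273 -0.0945718   0.09163701] [3.14074953e+00 1.79619502e-03 2.41615606e+00] [-0.11351598 -0.04662494  0.16191506] 0.03729122168111332
```

View pics/c4.png

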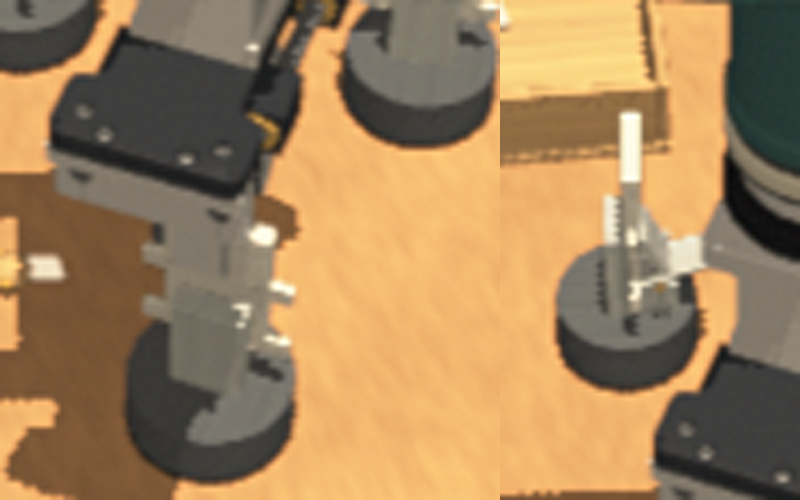

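Q's card is still seated (right crop). At S the fingers enclose the card. Lower, close, then read.

Request:
arm_command(
  motion=[
    {"x": 0, "y": 0, "yaw": 0, "z": -0.002, "gripper": 1},
    {"x": 0, "y": 0, "yaw": 0, "z": -0.002, "gripper": 1},
    {"x": 0, "y": 0, "yaw": 0, "z": -0.002, "gripper": 1},
    {"x": 0, "y": 0, "yaw": 0, "z": -0.002, "gripper": 1},
    {"x": 0, "y": 0, "yaw": 0, "z": -0.002, "gripper": 1},
    {"x": 0, "y": 0, "yaw": 0, "z": -0.002, "gripper": 1},
    {"x": 0, "y": 0, "yaw": 0, "z": -0.002, "gripper": 1},
  ],
)

```text
t: 6.52
eef_pos: [0.462, -0.0944, 0.0888]
orientation: [3.141, 0.0, 2.417]
force: [0.4, 0.2, 1.0]
opening: 0.0084
```

Request:
arm_command(
  motion=[
    {"x": 0, "y": 0, "yaw": 0, "z": 0.0004, "gripper": 1},
    {"x": 0, "y": 0, "yaw": 0, "z": 0.0008, "gripper": 1},
    {"x": 0, "y": 0, "yaw": 0, "z": 0.0008, "gripper": 1},
    {"x": 0, "y": 0, "yaw": 0, "z": 0.0008, "gripper": 1},
  ],
)

```text
t: 6.85
eef_pos: [0.4616, -0.0943, 0.089]
orientation: [3.141, -0.0, 2.417]
force: [0.3, 0.1, -1.2]
opening: 0.0083
```

Request:
arm_command(
  motion=[
    {"x": 0, "y": 0, "yaw": 0, "z": 0.0003, "gripper": 1},
    {"x": 0, "y": 0, "yaw": 0, "z": 0.0006, "gripper": 1},
    {"x": 0, "y": 0, "yaw": 0, "z": 0.0006, "gripper": 1},
    {"x": 0, "y": 0, "yaw": 0, "z": 0.0006, "gripper": 1},
  ],
)

```text
t: 7.18
eef_pos: [0.4615, -0.0943, 0.0898]
orientation: [3.142, -0.0, 2.417]
force: [0.4, 1.8, -2.5]
opening: 0.0086
```

Request:
arm_command(
  motion=[
    {"x": 0, "y": 0, "yaw": 0, "z": 0.0003, "gripper": 1},
    {"x": 0, "y": 0, "yaw": 0, "z": 0.0006, "gripper": 1},
    {"x": 0, "y": 0, "yaw": 0, "z": 0.0006, "gripper": 1},
    {"x": 0, "y": 0, "yaw": 0, "z": 0.0006, "gripper": 1},
  ],
)

```text
t: 7.52
eef_pos: [0.4616, -0.0944, 0.0906]
orientation: [3.142, -0.0, 2.417]
force: [0.3, 0.9, -1.0]
opening: 0.0083
```

The force stays at 1 to 2.5 N while the card rises, so S is the worn one. Draw it up.

Request:
arm_command(
  motion=[
    {"x": 0, "y": 0, "yaw": 0, "z": 0.001, "gripper": 1},
    {"x": 0, "y": 0, "yaw": 0, "z": 0.002, "gripper": 1},
    {"x": 0, "y": 0, "yaw": 0, "z": 0.003, "gripper": 1},
    {"x": 0, "y": 0, "yaw": 0, "z": 0.004, "gripper": 1},
    {"x": 0, "y": 0, "yaw": 0, "z": 0.005, "gripper": 1},
    {"x": 0, "y": 0, "yaw": 0, "z": 0.006, "gripper": 1},
  ],
)

```text
t: 8.02
eef_pos: [0.4617, -0.0945, 0.0967]
orientation: [-3.142, 0.0, 2.417]
force: [0.0, 0.6, -1.8]
opening: 0.0083
```

Request:
arm_command(
  motion=[
    {"x": 0, "y": 0, "yaw": 0, "z": 0.002, "gripper": 1},
    {"x": 0, "y": 0, "yaw": 0, "z": 0.004, "gripper": 1},
    {"x": 0, "y": 0, "yaw": 0, "z": 0.006, "gripper": 1},
    {"x": 0, "y": 0, "yaw": 0, "z": 0.008, "gripper": 1},
    {"x": 0, "y": 0, "yaw": 0, "z": 0.011, "gripper": 1},
    {"x": 0, "y": 0, "yaw": 0, "z": 0.014, "gripper": 1},
    {"x": 0, "y": 0, "yaw": 0, "z": 0.017, "gripper": 1},
    {"x": 0, "y": 0, "yaw": 0, "z": 0.02, "gripper": 1},
    {"x": 0, "y": 0, "yaw": 0, "z": 0.024, "gripper": 1},
    {"x": 0, "y": 0, "yaw": 0, "z": 0.028, "gripper": 1},
    {"x": 0, "y": 0, "yaw": 0, "z": 0.032, "gripper": 1},
  ],
)

```text
t: 8.93
eef_pos: [0.4618, -0.0946, 0.1293]
orientation: [3.141, 0.001, 2.417]
force: [-0.2, 0.5, -0.3]
opening: 0.0083
```

Request:
arm_command(
  motion=[
    {"x": 0, "y": 0, "yaw": 0, "z": 0.02, "gripper": 1},
    {"x": 0, "y": 0, "yaw": 0, "z": 0.05, "gripper": 1},
    {"x": 0, "y": 0, "yaw": 0, "z": 0.08, "gripper": 1},
    {"x": 0, "y": 0, "yaw": 0, "z": 0.1, "gripper": 1},
    {"x": 0, "y": 0, "yaw": 0, "z": 0.1, "gripper": 1},
  ],
)

```text
t: 9.35
eef_pos: [0.464, -0.0953, 0.2346]
orientation: [3.137, 0.01, 2.417]
force: [0.9, -0.3, 0.2]
opening: 0.0086
```

```bash
python3 - <<'E'
from h import *
c=snap('side','s5')
print(get_obs()['eef_pos'],get_obs()['orientation'],get_obs()['force'],get_obs()['opening'])
cv2.imwrite('pics/c5.png',cv2.resize(c['pixels'][130:340,230:470],(686,600),interpolation=cv2.INTER_CUBIC))
E
```

```text
[ 0.46309088 -0.09498466  0.23163885] [3.13915824 0.00586458 2.41674319] [-0.2723317   0.38186762 -0.6994972 ] 0.008206379674104404
```

View pics/c5.png

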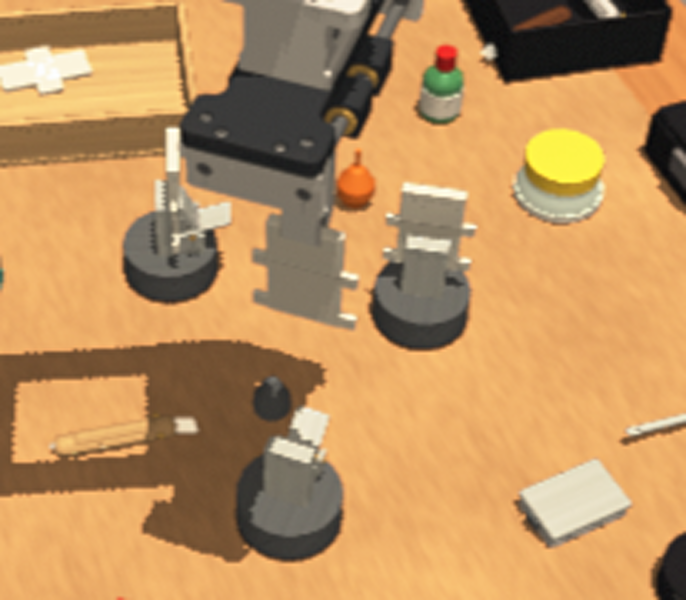

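The card is out and the worn stand stays put (crop, (290,500)). P and Q are still seated. Carry the card to the box with its thickness along the box's long axis.

Request:
arm_command(
  motion=[
    {"x": -0.003, "y": 0.02, "yaw": -0.06, "z": 0, "gripper": 1},
    {"x": -0.008, "y": 0.06, "yaw": -0.17, "z": 0, "gripper": 1},
    {"x": -0.013, "y": 0.1, "yaw": -0.28, "z": 0, "gripper": 1},
    {"x": -0.018, "y": 0.14, "yaw": -0.4, "z": 0, "gripper": 1},
    {"x": -0.023, "y": 0.18, "yaw": -0.51, "z": 0, "gripper": 1},
    {"x": -0.028, "y": 0.22, "yaw": -0.62, "z": 0, "gripper": 1},
    {"x": -0.033, "y": 0.26, "yaw": -0.74, "z": 0, "gripper": 1},
    {"x": -0.038, "y": 0.3, "yaw": -0.85, "z": 0, "gripper": 1},
    {"x": -0.043, "y": 0.34, "yaw": -0.96, "z": 0, "gripper": 1},
    {"x": -0.048, "y": 0.38, "yaw": -1.05, "z": 0, "gripper": 1},
    {"x": -0.0525, "y": 0.41, "yaw": -1.081, "z": 0, "gripper": 1},
    {"x": -0.0525, "y": 0.4205, "yaw": -1.081, "z": 0, "gripper": 1},
  ],
)

```text
t: 10.4
eef_pos: [0.4076, 0.3276, 0.2265]
orientation: [-3.14, 0.002, 1.334]
force: [0.2, -0.8, -0.2]
opening: 0.0084
```

Request:
arm_command(
  motion=[
    {"x": 0, "y": 0, "yaw": 0, "z": 0, "gripper": 1},
    {"x": 0, "y": 0, "yaw": 0, "z": -0.03, "gripper": 1},
    {"x": 0, "y": 0, "yaw": 0, "z": -0.07, "gripper": 1},
    {"x": 0, "y": 0, "yaw": 0, "z": -0.1, "gripper": 1},
    {"x": 0, "y": 0, "yaw": 0, "z": -0.13, "gripper": 1},
    {"x": 0, "y": 0, "yaw": 0, "z": -0.13, "gripper": 1},
    {"x": 0, "y": 0, "yaw": 0, "z": -0.13, "gripper": 1},
  ],
)

```text
t: 10.98
eef_pos: [0.4073, 0.3243, 0.0957]
orientation: [-3.137, 0.005, 1.335]
force: [0.8, -0.4, 0.3]
opening: 0.0084
```

```bash
python3 - <<'E'
from h import *
c=snap('side','s6');t=snap('top','t6')
print(get_obs()['eef_pos'],get_obs()['orientation'],get_obs()['force'],get_obs()['opening'])
a=cv2.resize(c['pixels'][80:220,190:330],(500,500),interpolation=cv2.INTER_CUBIC)
b=cv2.resize(t['pixels'][205:345,90:210],(300,500)[:2],interpolation=cv2.INTER_CUBIC)
cv2.imwrite('pics/c6.png',np.hstack([a,b]))
print('spare',ray(dict(np.load('pics/top0.npz')),133,283,.01))
E
```

```text
[0.41015635 0.32622899 0.10014189] [ 3.13972867e+00 -1.61931074e-03  1.33541269e+00] [ 0.15444165 -0.12082965  0.36475917] 0.008359157255735173
spare [0.43137685 0.38365978 0.01      ]
```

View pics/c6.png

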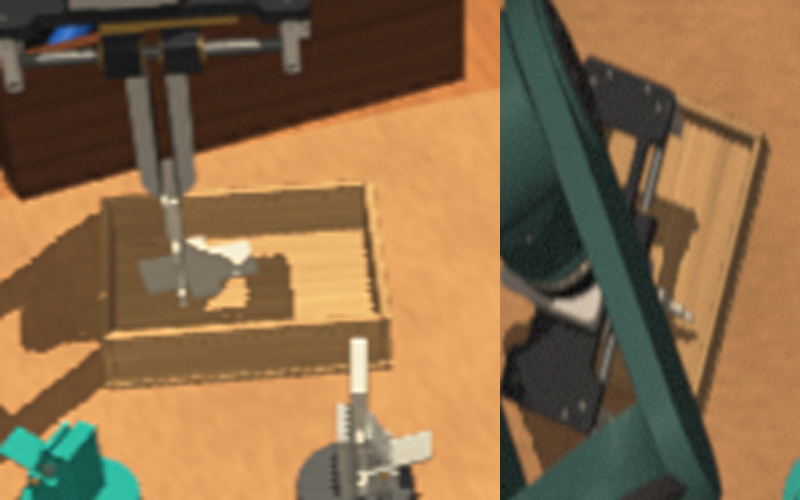

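The card hangs over the box's near side with the spare beyond it, crop (215,260). Lower to just above the floor, release, and tip it along +x.

Request:
arm_command(
  motion=[
    {"x": 0, "y": 0, "yaw": 0, "z": -0.02, "gripper": 1},
    {"x": 0, "y": 0, "yaw": 0, "z": -0.035, "gripper": 1},
    {"x": 0, "y": 0, "yaw": 0, "z": -0.045, "gripper": 1},
    {"x": 0, "y": 0, "yaw": 0, "z": -0.05, "gripper": 1},
    {"x": 0, "y": 0, "yaw": 0, "z": -0.0515, "gripper": 1},
    {"x": 0, "y": 0, "yaw": 0, "z": -0.0515, "gripper": 1},
    {"x": 0, "y": 0, "yaw": 0, "z": -0.0515, "gripper": 0.5},
    {"x": 0, "y": 0, "yaw": 0, "z": -0.0515, "gripper": 0.2},
    {"x": 0, "y": 0, "yaw": 0, "z": -0.0515, "gripper": 0.2},
    {"x": 0, "y": 0, "yaw": 0, "z": -0.0515, "gripper": 0.2},
    {"x": 0, "y": 0, "yaw": 0, "z": -0.0515, "gripper": 0.2},
  ],
)

```text
t: 12.0
eef_pos: [0.4093, 0.3262, 0.0473]
orientation: [3.141, -0.0, 1.336]
force: [-0.4, -0.7, -0.3]
opening: 0.0364
```

```bash
python3 - <<'E'
from h import *
c=snap('side','s7')
print(get_obs()['eef_pos'],get_obs()['orientation'],get_obs()['force'],get_obs()['opening'])
a=cv2.resize(c['pixels'][80:220,190:330],(500,500),interpolation=cv2.INTER_CUBIC)
cv2.imwrite('pics/c7.png',a)
E
```

```text
[0.40927476 0.32612816 0.04721816] [ 3.14124435e+00 -2.38794997e-04  1.33578718e+00] [-0.70090537  0.48675942  0.49334626] 0.03708744393998363
```

View pics/c7.png

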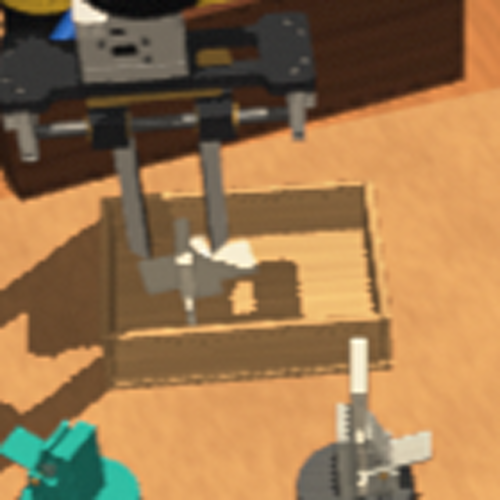

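The card stands on its edge between the fingers (crop (187,270)). Tip it toward +x with the near finger and lift.

Request:
arm_command(
  motion=[
    {"x": 0, "y": 0, "yaw": 0, "z": 0.01, "gripper": 0.2},
    {"x": 0.008, "y": -0.002, "yaw": 0, "z": 0.012, "gripper": 0.2},
    {"x": 0.016, "y": -0.004, "yaw": 0, "z": 0.012, "gripper": 0.2},
    {"x": 0.024, "y": -0.006, "yaw": 0, "z": 0.012, "gripper": 0.2},
    {"x": 0.032, "y": -0.008, "yaw": 0, "z": 0.012, "gripper": 0.2},
    {"x": 0.04, "y": -0.01, "yaw": 0, "z": 0.012, "gripper": 0.2},
    {"x": 0.045, "y": -0.011, "yaw": 0, "z": 0.02, "gripper": 0.2},
    {"x": 0.045, "y": -0.011, "yaw": 0, "z": 0.05, "gripper": 0.2},
    {"x": 0.045, "y": -0.011, "yaw": 0, "z": 0.09, "gripper": 0.2},
    {"x": 0.045, "y": -0.011, "yaw": 0, "z": 0.13, "gripper": 0.2},
    {"x": 0.045, "y": -0.011, "yaw": 0, "z": 0.13, "gripper": 0.2},
  ],
)

```text
t: 12.97
eef_pos: [0.4586, 0.3172, 0.1876]
orientation: [3.129, -0.012, 1.336]
force: [0.8, 0.8, 0.9]
opening: 0.0379
```

```bash
python3 - <<'E'
from h import *
c=snap('side','s8')
print(get_obs()['eef_pos'],get_obs()['orientation'],get_obs()['force'],get_obs()['opening'])
a=cv2.resize(c['pixels'][80:220,190:330],(500,500),interpolation=cv2.INTER_CUBIC)
cv2.imwrite('pics/c8.png',a)
E
```

```text
[0.45744045 0.31652477 0.18376053] [ 3.13258614 -0.00822166  1.33553816] [ 0.86506806 -0.0330995  -0.01943626] 0.03740664540280086
```

View pics/c8.png

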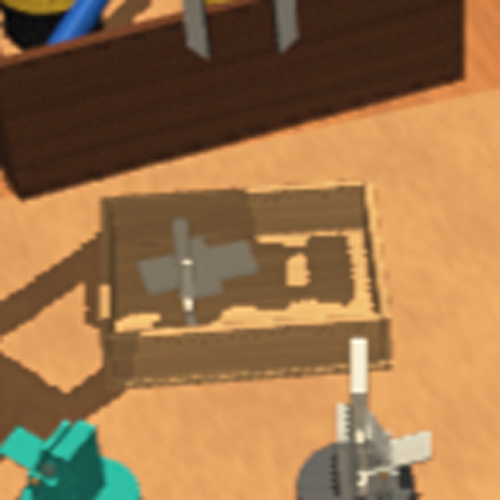

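```bash
python3 - <<'E'
from h import *
c=snap('side','s9');t=snap('top','t9')
a=1.336-np.pi/2; u=np.array([np.cos(a),np.sin(a)]);v=np.array([-u[1],u[0]])
cr=lambda X:((proj(c,X)-[190,80])*500/140).round()
print('tip',cr([.4093,.3261,.0472]))
for z in(.006,.050,.08):
  for s in(-.022,.022): print(z,s,cr([*(np.array([.4093,.3261])+v*s),z]))
b=cv2.resize(t['pixels'][215:335,95:205],(440,480),interpolation=cv2.INTER_CUBIC)
a=cv2.resize(c['pixels'][125:195,210:300],(360,480)[:2],interpolation=cv2.INTER_CUBIC)
cv2.imwrite('pics/c9.png',np.hstack([a,b]))
E
```

```text
tip [181. 283.]
0.006 -0.022 [189. 355.]
0.006 0.022 [186. 310.]
0.05 -0.022 [182. 303.]
0.05 0.022 [179. 257.]
0.08 -0.022 [178. 266.]
0.08 0.022 [175. 220.]
```

View pics/c9.png

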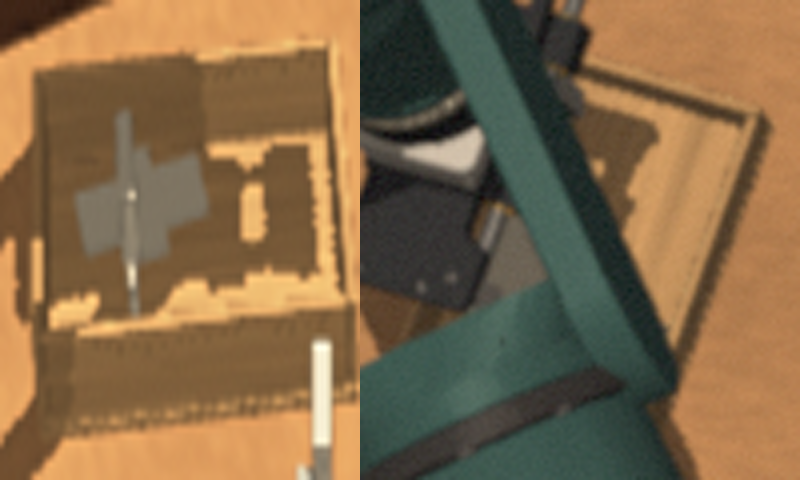

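```bash
python3 - <<'E'
from h import *
c=dict(np.load('pics/s2.npz'))
for z in(.094,.104,.114): print(z,((proj(c,[.4643,.1397,z])-[245,130])*6).round())
print('cardtop',((proj(c,[.463,.139,.122])-[245,130])*6).round())
print(get_obs()['eef_pos'],get_obs()['orientation'])
E
```

```text
0.094 [273. 373.]
0.104 [272. 351.]
0.114 [271. 329.]
cardtop [267. 314.]
[0.45461663 0.31505552 0.17754619] [ 3.14072411e+00 -7.19315491e-04  1.33555260e+00]
```

Visible fingertips project about 20 mm above the reported TCP, which explains why the push went over the card. Repeat the push lower and let it settle before lifting.

Request:
arm_command(
  motion=[
    {"x": -0.02, "y": 0.005, "yaw": 0, "z": 0, "gripper": 0.2},
    {"x": -0.045, "y": 0.011, "yaw": 0, "z": 0, "gripper": 0.2},
    {"x": -0.045, "y": 0.011, "yaw": 0, "z": 0, "gripper": 0.2},
    {"x": -0.045, "y": 0.011, "yaw": 0, "z": 0, "gripper": 0.2},
    {"x": -0.045, "y": 0.011, "yaw": 0, "z": -0.04, "gripper": 0.2},
    {"x": -0.045, "y": 0.011, "yaw": 0, "z": -0.08, "gripper": 0.2},
    {"x": -0.045, "y": 0.011, "yaw": 0, "z": -0.11, "gripper": 0.2},
    {"x": -0.045, "y": 0.011, "yaw": 0, "z": -0.13, "gripper": 0.2},
    {"x": -0.045, "y": 0.011, "yaw": 0, "z": -0.134, "gripper": 0.2},
    {"x": -0.045, "y": 0.011, "yaw": 0, "z": -0.134, "gripper": 0.2},
    {"x": -0.045, "y": 0.011, "yaw": 0, "z": -0.134, "gripper": 0.2},
  ],
)

```text
t: 14.03
eef_pos: [0.41, 0.3261, 0.0435]
orientation: [3.141, -0.0, 1.335]
force: [-0.1, 0.1, 0.5]
opening: 0.0378
```

Request:
arm_command(
  motion=[
    {"x": 0.005, "y": -0.001, "yaw": 0, "z": 0, "gripper": 0.2},
    {"x": 0.01, "y": -0.002, "yaw": 0, "z": 0, "gripper": 0.2},
    {"x": 0.015, "y": -0.004, "yaw": 0, "z": 0, "gripper": 0.2},
    {"x": 0.02, "y": -0.005, "yaw": 0, "z": 0, "gripper": 0.2},
    {"x": 0.025, "y": -0.006, "yaw": 0, "z": 0, "gripper": 0.2},
    {"x": 0.03, "y": -0.007, "yaw": 0, "z": 0, "gripper": 0.2},
    {"x": 0.035, "y": -0.008, "yaw": 0, "z": 0, "gripper": 0.2},
    {"x": 0.04, "y": -0.009, "yaw": 0, "z": 0, "gripper": 0.2},
    {"x": 0.04, "y": -0.009, "yaw": 0, "z": 0, "gripper": 0.2},
    {"x": 0.04, "y": -0.009, "yaw": 0, "z": 0, "gripper": 0.2},
  ],
)

```text
t: 14.87
eef_pos: [0.4493, 0.3169, 0.0429]
orientation: [-3.141, 0.0, 1.335]
force: [-0.3, 0.4, -0.1]
opening: 0.0375
```

Request:
arm_command(
  motion=[
    {"x": 0, "y": 0, "yaw": 0, "z": 0.02, "gripper": 0.2},
    {"x": 0, "y": 0, "yaw": 0, "z": 0.05, "gripper": 0.2},
    {"x": 0, "y": 0, "yaw": 0, "z": 0.09, "gripper": 0.2},
    {"x": 0, "y": 0, "yaw": 0, "z": 0.13, "gripper": 0.2},
    {"x": 0, "y": 0, "yaw": 0, "z": 0.15, "gripper": 0.2},
    {"x": 0, "y": 0, "yaw": 0, "z": 0.15, "gripper": 0.2},
  ],
)

```text
t: 15.37
eef_pos: [0.4516, 0.3188, 0.2003]
orientation: [3.132, -0.009, 1.336]
force: [0.1, 0.3, -0.0]
opening: 0.0376
```

```bash
python3 - <<'E'
from h import *
c=snap('side','s10'); old=np.load('pics/s9.npz')['pixels']
print(get_obs()['eef_pos'],get_obs()['t'])
f=lambda p:cv2.resize(p[80:220,190:330],(400,400),interpolation=cv2.INTER_CUBIC)
cv2.imwrite('pics/c10.png',f(c['pixels']))
E
```

```text
[0.45047745 0.31810992 0.19675752] 15.4167
```

Picture budget is spent, so checks are numeric from here. Move over to stand S, clearing the camera views, and measure the box numerically.

Request:
arm_command(
  motion=[
    {"x": 0, "y": -0.04, "yaw": -0.05, "z": 0, "gripper": 0.2},
    {"x": 0.001, "y": -0.08, "yaw": -0.1, "z": 0, "gripper": 0.2},
    {"x": 0.002, "y": -0.12, "yaw": -0.15, "z": 0, "gripper": 0.2},
    {"x": 0.003, "y": -0.16, "yaw": -0.2, "z": 0, "gripper": 0.2},
    {"x": 0.004, "y": -0.2, "yaw": -0.25, "z": 0, "gripper": 0.2},
    {"x": 0.005, "y": -0.24, "yaw": -0.3, "z": 0, "gripper": 0.2},
    {"x": 0.006, "y": -0.28, "yaw": -0.35, "z": 0, "gripper": 0.2},
    {"x": 0.007, "y": -0.32, "yaw": -0.4, "z": 0, "gripper": 0.1},
    {"x": 0.007, "y": -0.36, "yaw": -0.45, "z": 0, "gripper": 0},
    {"x": 0.007, "y": -0.4, "yaw": -0.49, "z": 0, "gripper": 0},
    {"x": 0.007, "y": -0.4177, "yaw": -0.49, "z": 0, "gripper": 0},
    {"x": 0.007, "y": -0.4177, "yaw": -0.49, "z": 0, "gripper": 0},
  ],
)

```text
t: 16.42
eef_pos: [0.4546, -0.1037, 0.1902]
orientation: [-3.138, 0.003, 0.84]
force: [0.0, 0.4, 0.1]
opening: 0.0471
```

```bash
python3 - <<'E'
from h import *
c=snap('side','s11');t=snap('top','t11')
o=get_obs();print(o['t'],o['eef_pos'],o['orientation'],o['opening'])
t0=np.load('pics/top0.npz')['pixels'];s0=np.load('pics/side0.npz')['pixels']
for n,C,a,b,(x0,y0,x1,y1) in(('top',t,t0,t['pixels'],(105,225,200,325)),('side',c,s0,c['pixels'],(205,125,310,195))):
    d=(np.abs(a.astype(int)-b).sum(2)>60)[y0:y1,x0:x1].astype(np.uint8)
    k,L,st,ce=cv2.connectedComponentsWithStats(d)
    for i in range(1,k):
        if st[i,4]>15:
            pts=np.argwhere(L==i)[:,::-1]+[x0,y0]; r=cv2.minAreaRect(pts.astype(np.float32)); print(n,st[i],r)
            print(' world z=.01',ray(C,*r[0],.01).round(3))
    if n=='side':
        for row in d[::2]: print(''.join('.#'[v] for v in row))
# Q,P card check: mean diffs over the card regions
    for q,(u,v) in (dict(P=(299,200),Q=(245,268)) if n=='top' else dict(P=(379,220),Q=(291,200))).items():
        print(n,q,np.abs(a.astype(int)-b)[v-25:v+25,u-25:u+25].mean().round(1))
E
```

```text
16.5167 [ 0.45512573 -0.10033706  0.19096986] [-3.13762025e+00  7.58529712e-04  8.44382624e-01] 0.047184249971216535
top [ 38  31  36  39 826] ((163.00001525878906, 273.5000305175781), (31.306547164916992, 36.366188049316406), 18.434947967529297)
 world z=.01 [0.455 0.321 0.01 ]
top [17 53  8  8 17] ((125.89999389648438, 281.70001220703125), (5.692099571228027, 7.589465618133545), 71.56504821777344)
 world z=.01 [0.433 0.399 0.01 ]
top P 12.3
top Q 12.9
side [  39   10   66   60 1881] ((276.5, 164.5), (59.0, 65.0), 90.0)
 world z=.01 [0.491 0.323 0.01 ]
.........................................................................................................
.........................................................................................................
.........................................................................................................
.........................................................................................................
.........................................................................................................
..........
[... 2493 characters left out ...]
.....######.#####.....##......##########
.......................................................................#################.#...############
......................................................................###################################
......................................................................#########....######################
.......................................................................#######.....#####..###############
.......................................................................######.....#....##...#############
..................................................................................##...##...#############
side P 29.0
side Q 38.7
```

The top view shows a new 67 x 77 mm blob centred at (0.455, 0.321), so the card lies flat in the box. Descend on the stand's post.

Request:
arm_command(
  motion=[
    {"x": 0.001, "y": 0, "yaw": 0, "z": -0.03, "gripper": 0},
    {"x": 0.001, "y": 0, "yaw": 0, "z": -0.06, "gripper": 0},
    {"x": 0.001, "y": 0, "yaw": 0, "z": -0.09, "gripper": 0},
    {"x": 0.001, "y": 0, "yaw": 0, "z": -0.11, "gripper": 0},
    {"x": 0.001, "y": 0, "yaw": 0, "z": -0.125, "gripper": 0},
    {"x": 0.001, "y": 0, "yaw": 0, "z": -0.135, "gripper": 0},
    {"x": 0.001, "y": 0, "yaw": 0, "z": -0.142, "gripper": 0},
    {"x": 0.001, "y": 0, "yaw": 0, "z": -0.147, "gripper": 0},
    {"x": 0.001, "y": 0, "yaw": 0, "z": -0.147, "gripper": 0},
    {"x": 0.001, "y": 0, "yaw": 0, "z": -0.147, "gripper": 0},
  ],
)

```text
t: 17.35
eef_pos: [0.4577, -0.1005, 0.0467]
orientation: [3.14, -0.001, 0.846]
force: [0.1, 0.1, 1.0]
opening: 0.0472
```

```bash
python3 - <<'E'
from h import *
c=snap('side','s12');o=get_obs();print(o['t'],o['eef_pos'],o['orientation'],o['opening'],o['force'])
s0=np.load('pics/side0.npz')['pixels']
for z in(.04,.06): print(z,proj(c,[*o['eef_pos'][:2],z]))
x,y,w,h=295,240,75,85
g=cv2.cvtColor(c['pixels'],cv2.COLOR_BGR2GRAY)[y:y+h:2,x:x+w]
hs=cv2.cvtColor(c['pixels'],cv2.COLOR_BGR2HSV)[y:y+h:2,x:x+w,1]
for i,(a,b) in enumerate(zip(g,hs)): print(y+2*i,''.join('.' if q>90 else ' #%+'[0 if False else (1 if p<60 else 2 if p<120 else 3)] for p,q in zip(a,b)))
E
```

```text
17.4 [ 0.45796096 -0.10068764  0.04701875] [ 3.13977562e+00 -8.15618085e-04  8.46048663e-01] 0.0469173695074342 [-0.2087189   0.35867618 -0.32317493]
0.04 [331.33472756 300.1920728 ]
0.06 [331.56863748 293.69777789]
240 ....###########%%%+++++++++++++%%%++++++++++++%#######..................###
242 ..........##########%%%%+++++++++++++++++++++%%#####....%%...............%%
244 ................###########%%%%++++++++++++++%%####.....##%%%%%%%......%%%%
246 ........######.........###########%%%%+++++++%####.....##%%%%%%%%%%%#..%%%%
248 %%%%%..##############.##%......############%%######...##%%%%%%%%%%%#...##%%
250 .%%%%##############...#%%%............############%%%%%%%%%%%%%%%%##.....%%
252 ......############...%%%%%...................############%%%%%%%%%%%....%%%
254 ......###########..%%%%%%%%........................#############%%%%%%%%%%%
256 ......###########..%%%%%%%%%%%%%%..................###################%%%%%
258 ..........#######..%++%%%%%%%%%%%%%%%%%%..........#####################%%%%
260 ................##%+++%%%#.........%%%%%%%++++++.%%%%%%%%%#######.....#%%%%
262 
[... 1855 characters left out ...]
...#%+++++++++++++%%#####%%%##%####%%%#.....................
310 ..................##%%++++++++++++%%##%#####%%###%%%###....................
312 ..................####%%+++++++++++%%%%%########%%####.....................
314 ...................#####%%%%+++++++++++++%%%%%%%%%####.....................
316 ....................######%%%%%%%%%++++%%+%%%%%%%####......................
318 .....................######%%#%%%%%%%%%%%%%%%%%%%%##.......................
320 ......................######%%%%%%%%%%%%%%%%%%%%%#.........................
322 .........................###%%%%%%%%%%%%%%%%%%#............................
324 .............................####%%%%%%%##%%...............................
```

Request:
arm_command(
  motion=[
    {"x": -0.001, "y": 0, "yaw": 0, "z": -0.003, "gripper": 0},
    {"x": -0.001, "y": 0, "yaw": 0, "z": -0.006, "gripper": 0},
    {"x": -0.001, "y": 0, "yaw": 0, "z": -0.009, "gripper": 0},
    {"x": -0.001, "y": 0, "yaw": 0, "z": -0.011, "gripper": 0},
    {"x": -0.001, "y": 0, "yaw": 0, "z": -0.011, "gripper": 0},
    {"x": -0.001, "y": 0, "yaw": 0, "z": -0.011, "gripper": 0},
  ],
)

```text
t: 17.9
eef_pos: [0.456, -0.1007, 0.0348]
orientation: [-3.141, 0.0, 0.846]
force: [0.0, -0.8, -0.4]
opening: 0.0467
```

Request:
arm_command(
  motion=[
    {"x": 0, "y": 0, "yaw": 0, "z": 0, "gripper": 0.2},
    {"x": 0, "y": 0, "yaw": 0, "z": 0, "gripper": 0.3},
    {"x": 0, "y": 0, "yaw": 0, "z": 0, "gripper": 0.5},
    {"x": 0, "y": 0, "yaw": 0, "z": 0, "gripper": 1},
    {"x": 0, "y": 0, "yaw": 0, "z": 0, "gripper": 1},
    {"x": 0, "y": 0, "yaw": 0, "z": 0, "gripper": 1},
    {"x": 0, "y": 0, "yaw": 0, "z": 0, "gripper": 1},
    {"x": 0, "y": 0, "yaw": 0, "z": 0, "gripper": 1},
  ],
)

```text
t: 18.57
eef_pos: [0.4554, -0.1, 0.0351]
orientation: [-3.14, 0.0, 0.846]
force: [-3.9, 2.7, 4.3]
opening: 0.0298
```

Gripped at 29.8 mm, which matches the post. Lift.

Request:
arm_command(
  motion=[
    {"x": 0, "y": 0, "yaw": 0, "z": 0.002, "gripper": 1},
    {"x": 0, "y": 0, "yaw": 0, "z": 0.005, "gripper": 1},
    {"x": 0, "y": 0, "yaw": 0, "z": 0.01, "gripper": 1},
    {"x": 0, "y": 0, "yaw": 0, "z": 0.02, "gripper": 1},
    {"x": 0, "y": 0, "yaw": 0, "z": 0.035, "gripper": 1},
    {"x": 0, "y": 0, "yaw": 0, "z": 0.05, "gripper": 1},
    {"x": 0, "y": 0, "yaw": 0, "z": 0.065, "gripper": 1},
    {"x": 0, "y": 0, "yaw": 0, "z": 0.08, "gripper": 1},
    {"x": 0, "y": 0, "yaw": 0, "z": 0.09, "gripper": 1},
    {"x": 0, "y": 0, "yaw": 0, "z": 0.09, "gripper": 1},
    {"x": 0, "y": 0, "yaw": 0, "z": 0.09, "gripper": 1},
  ],
)

```text
t: 19.48
eef_pos: [0.4566, -0.1009, 0.1255]
orientation: [3.14, -0.0, 0.846]
force: [-0.3, -0.1, -9.3]
opening: 0.0296
```

Request:
arm_command(
  motion=[
    {"x": 0, "y": -0.01, "yaw": 0, "z": 0, "gripper": 1},
    {"x": 0, "y": -0.035, "yaw": 0, "z": 0, "gripper": 1},
    {"x": 0, "y": -0.065, "yaw": 0, "z": 0, "gripper": 1},
    {"x": 0, "y": -0.1, "yaw": 0, "z": 0, "gripper": 1},
    {"x": 0, "y": -0.135, "yaw": 0, "z": 0, "gripper": 1},
    {"x": -0.001, "y": -0.17, "yaw": 0, "z": 0, "gripper": 1},
    {"x": -0.001, "y": -0.2, "yaw": 0, "z": 0, "gripper": 1},
    {"x": -0.001, "y": -0.225, "yaw": 0, "z": 0, "gripper": 1},
    {"x": -0.001, "y": -0.24, "yaw": 0, "z": 0, "gripper": 1},
    {"x": -0.001, "y": -0.248, "yaw": 0, "z": 0, "gripper": 1},
    {"x": -0.001, "y": -0.248, "yaw": 0, "z": 0, "gripper": 1},
    {"x": -0.001, "y": -0.248, "yaw": 0, "z": 0, "gripper": 1},
  ],
)

```text
t: 20.48
eef_pos: [0.4549, -0.3474, 0.1241]
orientation: [-3.139, -0.001, 0.846]
force: [0.6, 0.1, -9.2]
opening: 0.0295
```

Request:
arm_command(
  motion=[
    {"x": 0, "y": 0, "yaw": 0, "z": -0.01, "gripper": 1},
    {"x": 0, "y": 0, "yaw": 0, "z": -0.025, "gripper": 1},
    {"x": 0, "y": 0, "yaw": 0, "z": -0.04, "gripper": 1},
    {"x": 0, "y": 0, "yaw": 0, "z": -0.055, "gripper": 1},
    {"x": 0, "y": 0, "yaw": 0, "z": -0.065, "gripper": 1},
    {"x": 0, "y": 0, "yaw": 0, "z": -0.072, "gripper": 1},
    {"x": 0, "y": 0, "yaw": 0, "z": -0.077, "gripper": 1},
    {"x": 0, "y": 0, "yaw": 0, "z": -0.08, "gripper": 1},
    {"x": 0, "y": 0, "yaw": 0, "z": -0.082, "gripper": 1},
    {"x": 0, "y": 0, "yaw": 0, "z": -0.082, "gripper": 1},
    {"x": 0, "y": 0, "yaw": 0, "z": -0.082, "gripper": 1},
  ],
)

```text
t: 21.4
eef_pos: [0.4555, -0.349, 0.0437]
orientation: [3.14, 0.0, 0.846]
force: [0.5, -0.1, -9.8]
opening: 0.0296
```

Request:
arm_command(
  motion=[
    {"x": 0, "y": 0, "yaw": 0, "z": -0.001, "gripper": 1},
    {"x": 0, "y": 0, "yaw": 0, "z": -0.002, "gripper": 1},
    {"x": 0, "y": 0, "yaw": 0, "z": -0.003, "gripper": 1},
    {"x": 0, "y": 0, "yaw": 0, "z": -0.003, "gripper": 1},
    {"x": 0, "y": 0, "yaw": 0, "z": -0.003, "gripper": 1},
  ],
)

```text
t: 21.82
eef_pos: [0.4551, -0.3486, 0.0399]
orientation: [-3.141, -0.0, 0.846]
force: [-0.5, 0.4, -7.8]
opening: 0.0297
```

Request:
arm_command(
  motion=[
    {"x": 0, "y": 0, "yaw": 0, "z": -0.0005, "gripper": 1},
    {"x": 0, "y": 0, "yaw": 0, "z": -0.001, "gripper": 1},
    {"x": 0, "y": 0, "yaw": 0, "z": -0.0015, "gripper": 1},
    {"x": 0, "y": 0, "yaw": 0, "z": -0.0015, "gripper": 1},
    {"x": 0, "y": 0, "yaw": 0, "z": -0.0015, "gripper": 1},
  ],
)

```text
t: 22.23
eef_pos: [0.4552, -0.3488, 0.0392]
orientation: [3.141, 0.0, 0.846]
force: [-1.6, 1.6, -3.8]
opening: 0.0296
```

Contact is starting, so ease down a little more, then open slowly and rise.

Request:
arm_command(
  motion=[
    {"x": 0, "y": 0, "yaw": 0, "z": -0.0005, "gripper": 1},
    {"x": 0, "y": 0, "yaw": 0, "z": -0.0008, "gripper": 1},
    {"x": 0, "y": 0, "yaw": 0, "z": -0.0008, "gripper": 1},
    {"x": 0, "y": 0, "yaw": 0, "z": -0.0008, "gripper": 0.3},
    {"x": 0, "y": 0, "yaw": 0, "z": -0.0008, "gripper": 0.2},
    {"x": 0, "y": 0, "yaw": 0, "z": -0.0008, "gripper": 0.1},
    {"x": 0, "y": 0, "yaw": 0, "z": -0.0008, "gripper": 0},
    {"x": 0, "y": 0, "yaw": 0, "z": -0.0008, "gripper": 0},
    {"x": 0, "y": 0, "yaw": 0, "z": -0.0008, "gripper": 0},
  ],
)

```text
t: 22.98
eef_pos: [0.4555, -0.3488, 0.0378]
orientation: [3.141, -0.0, 0.846]
force: [-0.2, 0.7, -0.4]
opening: 0.047
```

Request:
arm_command(
  motion=[
    {"x": 0, "y": 0, "yaw": 0, "z": 0.01, "gripper": 0},
    {"x": 0, "y": 0, "yaw": 0, "z": 0.03, "gripper": 0},
    {"x": 0, "y": 0, "yaw": 0, "z": 0.06, "gripper": 0},
    {"x": 0, "y": 0, "yaw": 0, "z": 0.1, "gripper": 0},
    {"x": 0, "y": 0, "yaw": 0, "z": 0.14, "gripper": 0},
    {"x": 0, "y": 0, "yaw": 0, "z": 0.17, "gripper": 0},
    {"x": 0, "y": 0, "yaw": 0, "z": 0.2, "gripper": 0},
    {"x": 0, "y": 0, "yaw": 0, "z": 0.2, "gripper": 0},
  ],
)

```text
t: 23.65
eef_pos: [0.4574, -0.3507, 0.2472]
orientation: [3.126, 0.0, 0.846]
force: [0.1, -0.6, 0.9]
opening: 0.0473
```

Request:
arm_command(
  motion=[
    {"x": -0.04, "y": 0, "yaw": 0, "z": 0, "gripper": 0},
    {"x": -0.08, "y": 0, "yaw": 0, "z": 0, "gripper": 0},
    {"x": -0.12, "y": 0, "yaw": 0, "z": 0, "gripper": 0},
    {"x": -0.16, "y": -0.02, "yaw": 0, "z": 0, "gripper": 0},
    {"x": -0.2, "y": -0.05, "yaw": 0, "z": 0, "gripper": 0},
    {"x": -0.24, "y": -0.08, "yaw": 0, "z": 0, "gripper": 0},
    {"x": -0.28, "y": -0.1, "yaw": 0, "z": 0, "gripper": 0},
    {"x": -0.3, "y": -0.1, "yaw": 0, "z": 0, "gripper": 0},
    {"x": -0.3, "y": -0.1, "yaw": 0, "z": 0, "gripper": 0},
    {"x": -0.3, "y": -0.1, "yaw": 0, "z": 0, "gripper": 0},
  ],
)

```text
t: 24.48
eef_pos: [0.1533, -0.4491, 0.2376]
orientation: [3.142, -0.0, 0.841]
force: [-0.3, 0.1, 0.7]
opening: 0.0468
```

```bash
python3 - <<'E'
from h import *
c=snap('side','s20');t=snap('top','t20')
o=get_obs();print(o['t'],o['eef_pos'],o['force'])
for n,a,b,C in(('top',np.load('pics/top0.npz')['pixels'],t['pixels'],t),('side',np.load('pics/side0.npz')['pixels'],c['pixels'],c)):
    d=np.abs(a.astype(int)-b).sum(2); m=cv2.morphologyEx((d>90).astype(np.uint8),cv2.MORPH_OPEN,np.ones((2,2)))
    k,L,st,ce=cv2.connectedComponentsWithStats(m)
    for i in range(1,k):
        if st[i,4]>12: print(n,st[i],ce[i].round(),ray(C,*ce[i],.03)[:2].round(3))
p=t['pixels'][235:335,430:522]; g=p.max(2)
for row in g[::2]: print(''.join(' .:+*#'[min(5,v//30)] for v in row))
E
```

```text
24.5833 [ 0.15559803 -0.44838871  0.23775452] [0.28450667 0.28405363 0.13777614]
top [152 259  27  36 627] [165. 276.] [0.446 0.311]
top [337 262  38  37 950] [356. 281.] [ 0.454 -0.093]
top [462 266  30  36 662] [477. 284.] [ 0.461 -0.35 ]
top [    0   346   640   134 36917] [269. 440.] [0.126 0.071]
top [310 465  28  15 221] [322. 474.] [ 0.066 -0.037]
top [334 469   8   8  35] [338. 472.] [ 0.072 -0.068]
side [    0     0   271   480 63063] [ 95. 275.] [0.063 0.12 ]
side [ 60   0  57  35 865] [92. 16.] [0.173 1.143]
side [106   0  43  62 838] [130.  28.] [0.268 1.035]
side [131  22   7   9  29] [134.  26.] [0.282 1.04 ]
side [28 26  6  3 16] [30. 27.] [-0.004  1.14 ]
side [37 32 11  5 32] [42. 34.] [0.026 1.082]
side [100  35   7   3  17] [103.  36.] [0.19  1.014]
side [246 161  33  11 281] [262. 166.] [0.452 0.305]
side [ 62 258   6  10  41] [ 65. 262.] [0.012 0.173]
side [ 67 265   6   6  17] [ 70. 268.] [0.02  0.155]
side [ 312  264   40   64 1858] [332. 299.] [ 0.463 -0.092]
side [108 357  13   9  56] [115. 362.] [ 0.073 -0.082]
side [ 80 372  10   6  20] [ 84. 374.] [ 0.022 -
[... 4016 characters left out ...]
...........................         ...:+########
++..:...................................................:****++:::.....        . .:*########
+:::::..................................................+########*:...        ....+#########
::+++::+++:::::.................................:........:::+++**+...         ...:+#########
*****++++++:+++:::++::::.............................................        ....:*#########
###########****+++++:::+++::::::.....................................         ...+*#########
####################*****++++++::+++::::::...........................       .....+##########
##############################*++++:::+++::+*+::::::.................... .  ....:+##########
```

Every check is as expected. P, Q and the bystanders are unchanged in both views, the card is flat in the box, and the stand is upright in the tray.

```bash
python3 -c "
from workcell import *
print(hand_in())"
```

```text
the job is handed in; nothing more can be done
None
```

The job is handed in at about 24.6 s of the 72 s allowed. I worked out which stand was worn, put its card in the winder box and set the stand upright in the repair tray.

**Finding the worn clip:**
- **Left stand:** it held its card up to an 8.7 N reading, so I eased off. That is slightly more than intended and within the 8 to 9.5 N that lifts a stand. I saw no lift in the readings or pictures.
- **Right-hand stand:** its card slid at about 1 to 2.5 N, so that is the worn one.
- **Third stand:** I did not tug it, since the worn one had been found.

**Laying the card:** I drew the card straight up and out. In the box it first stood on its edge, and my first push to tip it passed over the top. A second, lower push laid it down.

**Last checks, comparing start and end images in code:**
- **Card:** it shows as a flat patch of about 67 x 77 mm inside the box.
- **Worn stand:** it is upright near the tray's centre.
- **Sound stands and bystanders:** the two sound stands, their cards and the other things show no visible change. Parts hidden by the arm or its shadow could not be compared.
- **Gripper:** it is clear of everything.

**Disagreement:** the fingertips appear about 18 to 20 mm higher in the side camera than the reported tool position. I didn't find out why. I allowed for it by pushing and gripping lower. My 12 pictures were used up before the card was tipped, so the flat card and the stand in the tray were checked only by image code.

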